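# Bayonet cap from the mould onto the pump port

### The job

Lift the pink bayonet cap out of the open aluminium mould and push it into the round port on top of the white pump unit, with its wing in line with the two entry slots, down against the port's spring. Then twist it a quarter turn clockwise (seen from above) so that it locks under the collar, and finish while still gripping it and pressing it fully home, its flange flush on the collar: do not let go. Leave the tools and other things on the bench where they are.

Things in the scene. Friction and masses are not known exactly. Their poses are not given: they have to be found in the camera images.
- cap_grip (a point): Pink plastic bayonet cap, 70 g, upright in the mould. Grip its upright wing across the thickness: 46 long (cap x) x 14 thick (y) x 38 high, white line on top. Below it a round flange, 64 diameter x 5 thick, then the stem. This point: on the axis, in the wing, 22 above the flange's top, 27 above its underside, 16 below the wing's top. z up; half a turn about z gives the same cap.
- cap_nose (a point): Centre of the lower end of the cap's stem, 53 below the grip point, same axes. Stem 36 diameter x 26 long, its lowest 8 tapering to 28. Two lugs stand out of it along cap +x and -x (in line with the wing), to 26 from the axis, 9 wide, 6 high, from 8 to 14 above this point.
- mould: Open mould half, fixed aluminium block 150 x 150 x 48 high, guide pins (14 diameter, 14 high) at its corners, 62 from the centre in x and y. Origin at the centre of its underside, z up. Round cavity in the middle, 68 diameter, 29 deep: the cap stands in it on its stem, flange top 2 above the mould's face, wing wholly above, grip point 72 above the bench.
- port (a point): Centre of the bayonet port, level with the top of its grey collar, 100 above the bench. Collar 72 outside diameter, 7 thick, stem hole 40 diameter; entry slots for the lugs at +x and -x of this frame, 15 wide, wider outwards. z up. With the flange flush on the collar the cap's grip point is 27 above this point. The lugs are below the collar once the flange is within 5 of it.
- pump: Fixed white pump unit with a pink skirt, 180 (x) x 160 (y), top at 93, port in the middle. Origin: centre of underside, axes as the port. Dark stripes on top point at the entry slots, pink ones (at +y, -y) show where the wing points when locked. Lugs below the collar, the cap turns only clockwise from above, to a stop at about 95 degrees. If let go, the spring lifts it 5 till the lugs catch.
- port_plate (a joint): How far the sprung steel plate (38 diameter) inside the port hole is pressed down, m: 0 at rest (the stem meets it with the flange still 14 mm above the collar), about 0.014 with the cap's flange flush on the collar, 0.017 at most. It pushes up with 4 N at rest and about 12 N at 0.014.
- screwdriver_grip (a point): Red-handled screwdriver, 170 long, lying along x near the middle of the bench; this point is in its handle. Leave alone.
- wrench_grip (a point): Steel spanner, 160 long, lying at the far side; point in its handle. Leave alone.
- tape_roll: Yellow roll, 90 diameter x 40 high, lying flat at the far side; origin at the centre of its underside. Leave alone.
- bearing: Steel bearing ring, 34 diameter x 12 high, lying flat near the robot; origin at its underside. Leave alone.
- spray_bottle: White spray bottle with red head, 72 diameter, 193 high, standing at the far side; origin at its underside. Leave alone.
- pliers: Pliers with red and black grips, about 190 long, lying at the far right; origin at the nose end. Leave alone.
- spare_filter: Blue cylinder, 60 diameter x 70 high, standing at the near right; origin at its underside. Leave alone.
Mind the look-alikes: they are no part of the job. Of the things like the part that bears cap_grip, leave any that is brown, green or yellow; of the rest the larger one is meant.

How it is judged:
By the outcome, as a careful person would: the job done as asked, in the order asked, and still so for the second after the job is handed in, while the arm keeps its last pose, push and grip.
It also fails if it takes over 45 s, if anything falls off the work surface, if the arm or the gripper's body presses on something with over 40 N, if the wrist force passes 120 N, or if a joint passes its speed limit or range.

### The arm

A 6-joint arm with a two-finger parallel gripper is mounted at the origin on the work surface. World frame = base frame: x ahead of the robot, y to its left, z up, the work surface at z = 0. Lengths are in m, angles in rad, forces in N, time in s.
With the tool pointing down it reaches from about 0.4 to 0.825 m from the base axis. Payload 7 kg.
Tool frame: the origin (TCP) lies on the centre line of the jaws, within the pads' length; the fingertips stand tip_reach ahead of it and the grasp point (between the pads) is the TCP (tip_reach is the distance from the TCP to the fingertips, in m); z points along the fingers, y is the line along which they close (so a half turn about z gives the same grasp; the last joint's range is limited). The gripper opens to 88 mm and grips with 3 to 60 N. Pads are 19 mm wide; open, the fingers measure 130 mm over their backs; the gripper's body (78 mm by 193 mm) begins 47 mm behind the grasp point.
Start: joints at [1.62, 0.359, 0.012, 0, -1.224, -0.288], TCP at [0.16, 0.656, 0.212] pointing down, gripper open.
Joint ranges: [-3.07, 3.07], [-1.43, 2.12], [-1.02, 1.25], [-3.03, 1.67], [-3.05, -0], [-3.03, 3.03]. Speed limits (rad/s): [2.39, 2.39, 3.01, 3.14, 3.14, 3.14].

### API

Orientations are given as [roll, pitch, yaw] about the fixed x, y, z axes, in that order (R = Rz(yaw) Ry(pitch) Rx(roll)).
In Python, from station import get_state, grab_frame, calibration, job_done, find_in, mark_of, tip_reach gives the robot as it stands.
- The arm moves only by the shell command python3 -m handwheel 'ROWS' [OPENING] [FORCE]. ROWS is JSON, a list of rows, each an object with "delta_pos": the shift along the world's x, y, z in units of 30 mm (1.0 is 30 mm), a list of three; "dr": the turn, a rotation vector about the world's x, y, z in degrees, a list of three. In form: [{"delta_pos": [tx, ty, tz], "dr": [rx, ry, rz]}, ...]. A call has 1 to 10 rows; each row shifts and turns the commanded pose from where the row before left it; what a row does not reach is not made up. A row lasts 1/10 s, in which the tool goes at most 50 mm and 8.59 degrees, less where a joint would pass 70% of its speed; a pose out of reach is approached as far as the arm can. A call is refused whole if a number of a shift passes 1 or a number of a turn 8.59, either way. A call with a gripper value outside its range is refused whole. OPENING is the closure, from -1 (fully open) to 1 (shut), set as the call begins (- or left out, the last holds). The fingers move at their own pace and stop on an object; FORCE is the grip in N (left out, the last holds). Time passes only in rows, so rows that do not move let the fingers close. It gives the time, the measured TCP pose, the force, the opening and the grip force at its end, in the units of the state.
- get_state(): the state, without advancing time (a new reading comes with each control period).
- grab_frame(name): name is "scene" or "top" or "wrist"; returns the picture (480x640x3 uint8, red, green, blue); there is no depth.
- calibration(name): a dict with "fx", "fy", "cx", "cy" (pixels), "extrinsics" (4x4, takes a point from world to camera coordinates). Camera axes: x right, y down, z forward; pixel columns grow to the right and rows downward; lengths in m; the calibration is good to about 2 mm. A picture is of the moment at which its call begins: read the wrist's pose just before it. calibration takes no time and is no camera call; for the wrist camera it gives the pose at the moment of the call.
- job_done(): hands the job in; it is judged then, once.
Trained networks look in the newest picture that a camera, given by its name, has taken for a name from the list of things; names that differ only in an ending like _2 or _b are one class to them, and where a whole thing is asked for, a point or a joint stands for the part that bears it (a point fixed in the world has none). Each returns a list of dicts, best first, with "conf" (0 to 1); they miss things now and then, are a little off and sometimes report something else, mostly with a low value. They report only what shows in the picture. A call takes as long as a camera call. They do not tell look-alikes from the thing itself.
- find_in(camera, query): "location" ([column, row] in pixels, amid what is visible of it).
- mark_of(camera, query): "location" ([column, row] in pixels: a listed point, or the origin of a listed thing).
The state is a dict: "t": time; "q": joint angles; "qd": joint speeds; "joint_efforts": joint torques, N m; "eef_pos": TCP position; "ee_rot": TCP orientation; "force": force on the tool from outside, world axes, zero at the start; "moment": the same for the moment, N m; "width": finger opening in m; "gripper_force": force on a finger pad.
Only numpy, scipy, OpenCV 4.12 (cv2) and the standard library are available. Lean on these libraries where they do the work, as an engineer would, in place of code of your own. Each camera call takes 0.05 s, during which the arm holds its last target. There are 200 camera calls.

## Working session

There is one attempt and no reset: what is moved stays moved. The work goes in short steps, Python scripts to look and compute and a shell command to move; the robot and the scene stay as the last step left them, time stands still between calls to the robot, and variables do not carry over. Pictures are saved under pics/ and viewed, at most 10 in all, crops included, and the job is handed in when it is done.

```bash
mkdir -p pics
cat > h.py <<'E'
import numpy as np, cv2
from station import *
def snap(n,f=None):
    im=grab_frame(n)
    if f: cv2.imwrite('pics/'+f,cv2.cvtColor(im,cv2.COLOR_RGB2BGR))
    return im
def ray(c,px,z):
    E=np.array(c['extrinsics']);R,t=E[:3,:3],E[:3,3]
    d=R.T@np.array([(px[0]-c['cx'])/c['fx'],(px[1]-c['cy'])/c['fy'],1]);o=-R.T@t
    return o+d*(z-o[2])/d[2]
def proj(c,p):
    E=np.array(c['extrinsics']);q=E[:3,:3]@np.array(p)+E[:3,3]
    return [c['fx']*q[0]/q[2]+c['cx'],c['fy']*q[1]/q[2]+c['cy']]
E
python3 - <<'E'
from h import *
print(get_state(),tip_reach)
H={'cap_grip':.072,'cap_nose':.019,'mould':0,'port':.1,'pump':0}
for n in('top','scene'):
    snap(n,n+'0.png');c=calibration(n)
    for q in H:
        for d in mark_of(n,q): print(n,q,np.round(d['location']),round(d['conf'],2),np.round(ray(c,d['location'],H[q]),3))
    for d in find_in(n,'cap_grip'): print(n,'find',d)
E
```

```text
{'t': 0.0, 'q': array([ 1.62006786e+00,  3.59404589e-01,  1.10638923e-02, -3.49331243e-04,
       -1.22412052e+00, -2.88119833e-01]), 'qd': array([-0.00108396, -0.00017416, -0.00058592, -0.00065851, -0.00072145,
        0.0015839 ]), 'joint_efforts': array([-4.65759440e-04, -5.82719707e+01,  2.93047982e+01,  6.99723870e+00,
        6.73446018e-03, -1.78112741e-04]), 'eef_pos': array([0.15958881, 0.65532868, 0.21141361]), 'ee_rot': array([ 3.13990307e+00, -1.58267468e-04, -2.38967136e-01]), 'force': array([-0.33990125,  0.09636799, -0.17862842]), 'moment': array([ 0.01342366,  0.01847189, -0.04073288]), 'gripper_force': 0.0, 'width': 0.08742218954976866} 0.019
top cap_grip [468. 260.] 0.93 [ 0.507 -0.326  0.072]
top cap_grip [411. 363.] 0.9 [ 0.318 -0.212  0.072]
top cap_grip [335. 204.] 0.71 [ 0.618 -0.075  0.072]
top cap_grip [394. 279.] 0.61 [ 0.474 -0.183  0.072]
top cap_grip [380. 206.] 0.55 [ 0.614 -0.16   0.072]
top cap_nose [380. 210.] 0.97 [ 0.614 -0.168  0.019]
top cap_nose [388. 282.] 0.96 [ 0.469 -0.18   0.019]
top cap_nose [336. 209.] 0.94 [ 0.616 -0.079  0.019]
top cap_n
[... 868 characters left out ...]
0.078  0.019]
scene cap_nose [242. 238.] 0.7 [ 0.467 -0.185  0.019]
scene cap_nose [222. 197.] 0.66 [ 0.338 -0.218  0.019]
scene cap_nose [263. 306.] 0.64 [ 0.637 -0.164  0.019]
scene mould [244. 245.] 0.81 [ 0.472 -0.184  0.   ]
scene port [470. 208.] 0.75 [0.551 0.275 0.1  ]
scene pump [456. 236.] 0.91 [0.546 0.273 0.   ]
scene find {'location': [214.3, 189.2], 'conf': 0.9}
scene find {'location': [169.2, 267.7], 'conf': 0.9}
scene find {'location': [304.8, 290.1], 'conf': 0.88}
scene find {'location': [241.4, 233.2], 'conf': 0.73}
scene find {'location': [262.7, 295.1], 'conf': 0.62}
scene find {'location': [470.1, 211.8], 'conf': 0.6}
scene find {'location': [484.2, 320.2], 'conf': 0.37}
```

View pics/top0.png

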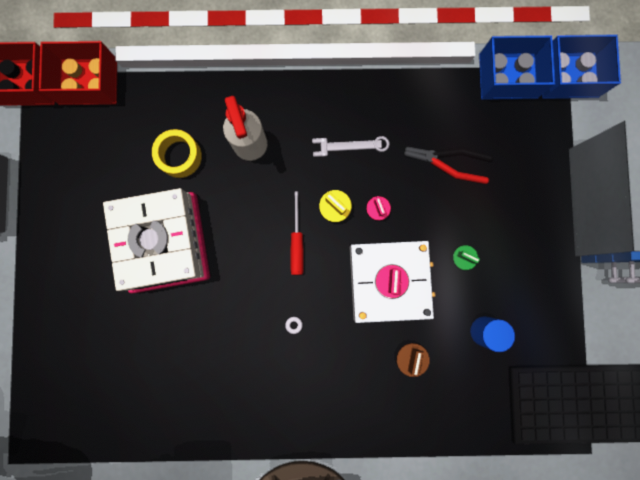

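View pics/scene0.png

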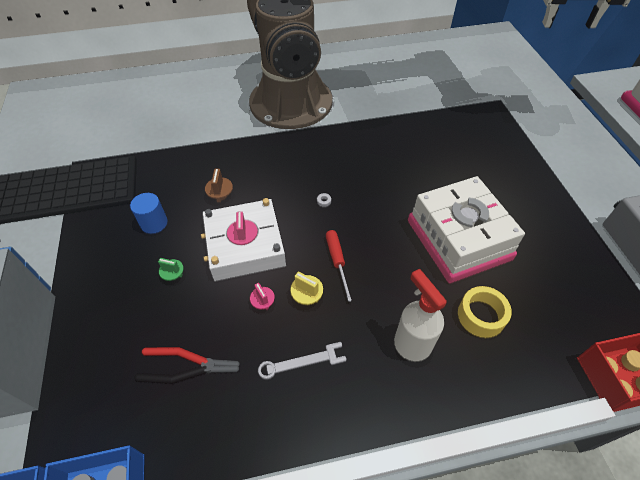

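Look-alikes (top view): pink in the mould (394,280), small pink (378,208), yellow (335,206), green (466,258) and brown (413,360). I choose the larger pink one, in the mould. Next I check it in a crop and measure the angles.

Run:
```python
from h import *
im=snap('top');c=calibration('top')
cr=im[230:335,340:445]; p=im[180:300,95:215]
cv2.imwrite('pics/crop.png',cv2.cvtColor(np.hstack([cv2.resize(x,(400,400),interpolation=cv2.INTER_CUBIC) for x in(cr,p)]),cv2.COLOR_RGB2BGR))
# white line inside pink disc
hsv=cv2.cvtColor(im,cv2.COLOR_RGB2HSV)
m=np.zeros(im.shape[:2],np.uint8);cv2.circle(m,(393,281),15,1,-1)
ys,xs=np.nonzero(m&((hsv[...,1]<110)&(hsv[...,2]>170)))
P=np.array([ray(c,(x,y),.088)[:2] for x,y in zip(xs,ys)])
mu=P.mean(0);u=np.linalg.svd(P-mu)[2][0];print('wing',len(P),mu,np.degrees(np.arctan2(u[1],u[0])))
# dark stripes and pink stripes on the pump
def blob(mask,z,box):
    x0,y0,x1,y1=box;mm=np.zeros_like(m);mm[y0:y1,x0:x1]=mask[y0:y1,x0:x1]
    ys,xs=np.nonzero(mm);return ray(c,(xs.mean(),ys.mean()),z)[:2],len(xs)
dk=hsv[...,2]<90; pk=(hsv[...,1]>90)&(hsv[...,2]>120)
for a,b,mk in(((136,200,152,220),(145,260,161,278),dk),((112,236,130,250),(168,228,187,242),pk)):
    A,B=blob(mk,.093,a),blob(mk,.093,b);d=A[0]-B[0];print(A,B,(A[0]+B[0])/2,np.degrees(np.arctan2(d[1],d[0])))
```

```text
wing 68 [ 0.46986641 -0.18356472] 174.2670565360491
(array([0.60912468, 0.28196074]), 30) (array([0.50063519, 0.26377748]), 29) [0.55487994 0.27286911] 9.514566272535212
(array([0.54553657, 0.32515279]), 42) (array([0.56354328, 0.22046922]), 37) [0.55453992 0.27281101] 99.75998292932773
```

View pics/crop.png

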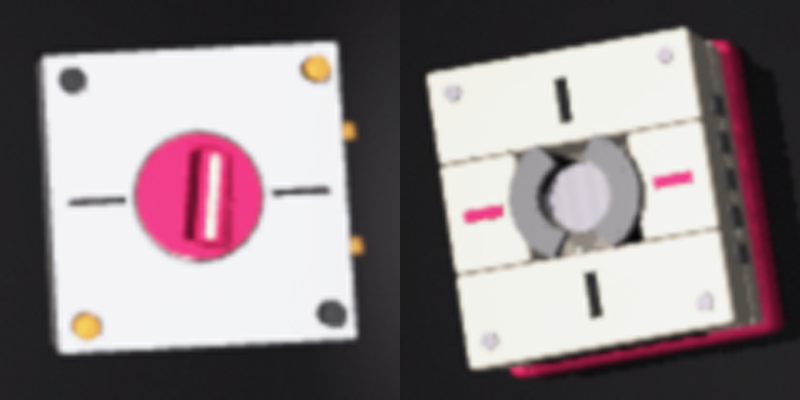

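The left half of the crop shows the pink cap at the centre of the mould, with its wing running near-vertically at crop (210,195). The right half shows the port with its slots towards the dark stripes, about +9.6°. I'll swing via the pump, looking from close by on the way.

```bash
python3 -m handwheel '[{"delta_pos":[0.9,-0.8,0.1],"dr":[0,0,2]},{"delta_pos":[0.9,-0.8,0.1],"dr":[0,0,2]},{"delta_pos":[0.9,-0.8,0.1],"dr":[0,0,2]},{"delta_pos":[0.9,-0.8,0.1],"dr":[0,0,2]},{"delta_pos":[0.9,-0.8,0.1],"dr":[0,0,2]},{"delta_pos":[0.9,-0.8,0],"dr":[0,0,2]},{"delta_pos":[0.9,-0.8,0],"dr":[0,0,2]},{"delta_pos":[0.9,-0.8,0],"dr":[0,0,2]},{"delta_pos":[0.9,-0.8,0],"dr":[0,0,2]},{"delta_pos":[0.9,-0.8,0],"dr":[0,0,2]}]' -1 20
python3 -m handwheel '[{"delta_pos":[0.9,-0.9,0],"dr":[0,0,2]},{"delta_pos":[0.9,-0.9,0],"dr":[0,0,1]},{"delta_pos":[0.9,-0.9,0],"dr":[0,0,0]},{"delta_pos":[0.9,-0.9,0],"dr":[0,0,0]},{"delta_pos":[0.5,-0.9,0],"dr":[0,0,0]},{"delta_pos":[0,0,0],"dr":[0,0,0]},{"delta_pos":[0,0,0],"dr":[0,0,0]}]'
python3 - <<'E'
from h import *
s=get_state();print(s['eef_pos'],np.degrees(s['ee_rot']),s['q'])
c=calibration('wrist');snap('wrist','w0.png')
for d in mark_of('wrist','port'): print(d,ray(c,d['location'],.1))
E
```

```text
t: 1.75
eef_pos: [0.4306, 0.4148, 0.2276]
ee_rot: [-3.141, -0.0, 0.112]
force: [0.2, 0.7, 0.1]
width: 0.0877
gripper_force: 0.0
t: 2.45
eef_pos: [0.553, 0.2801, 0.2274]
ee_rot: [-3.141, -0.0, 0.161]
force: [0.4, 0.4, -0.2]
width: 0.0878
gripper_force: 0.0
[0.55303235 0.28010288 0.22735252] [-1.79992801e+02 -2.87528576e-05  9.21666212e+00] [ 7.83310654e-01  2.59890218e-01 -9.38247049e-02 -1.08508614e-04
 -1.21700774e+00  9.48384363e-01]
{'location': [321.2, 230.7], 'conf': 0.83} [0.55397893 0.27656883 0.1       ]
```

View pics/w0.png

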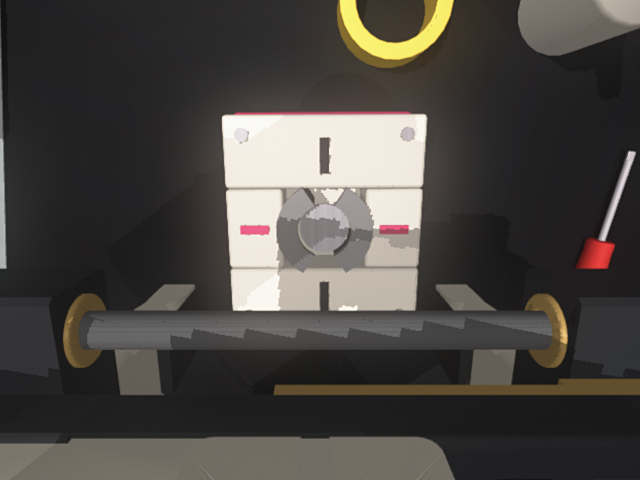

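The wrist view shows the port centre at about (324,229), with dark stripes at (324,155) and (324,297) and pink ones at (255,230) and (394,230). I'll locate it from the stripes.

Run:
```python
from h import *
c=calibration('wrist');im=cv2.cvtColor(cv2.imread('pics/w0.png'),cv2.COLOR_BGR2HSV)
g=im[...,2]<90;pk=(im[...,1]>90)&(im[...,2]>90)&(im[...,0]>150)
def cen(m,x0,y0,x1,y1):
    ys,xs=np.nonzero(m[y0:y1,x0:x1]);return ray(c,(xs.mean()+x0,ys.mean()+y0),.093)[:2],len(xs)
D=cen(g,312,128,337,182)
A,B=cen(pk,235,218,275,242),cen(pk,375,218,413,242)
print(A,B,D);d=A[0]-B[0];m=(A[0]+B[0])/2;print('mid',m,np.degrees(np.arctan2(d[1],d[0]))-90)
e=D[0]-m;print(np.degrees(np.arctan2(e[1],e[0])), np.hypot(*d),np.hypot(*e))
```

```text
(array([0.54454985, 0.32792261]), 236) (array([0.56216544, 0.22293114]), 257) (array([0.61876222, 0.28867554]), 1)
mid [0.55335764 0.27542688] 9.524442044367333
11.45116208463862 0.10645899834136081 0.06673294252683838
```

```bash
python3 -m handwheel '[{"delta_pos":[-0.2,-1,0],"dr":[0,0,-1.5]},{"delta_pos":[-0.2,-1,0],"dr":[0,0,-1.5]},{"delta_pos":[-0.2,-1,0],"dr":[0,0,-1.5]},{"delta_pos":[-0.2,-1,0],"dr":[0,0,-1.5]},{"delta_pos":[-0.2,-1,0],"dr":[0,0,-1.5]},{"delta_pos":[-0.2,-1,0],"dr":[0,0,-1.5]},{"delta_pos":[-0.2,-1,0],"dr":[0,0,-1.5]},{"delta_pos":[-0.2,-1,0],"dr":[0,0,-1.5]},{"delta_pos":[-0.2,-1,0],"dr":[0,0,-1.5]},{"delta_pos":[-0.2,-1,0],"dr":[0,0,-1.5]}]'
python3 -m handwheel '[{"delta_pos":[-0.2,-1,0],"dr":[0,0,0]},{"delta_pos":[-0.2,-1,0],"dr":[0,0,0]},{"delta_pos":[-0.2,-1,0],"dr":[0,0,0]},{"delta_pos":[-0.2,-1,0],"dr":[0,0,0]},{"delta_pos":[-0.1,-0.6,0],"dr":[0,0,0]},{"delta_pos":[0,0,0],"dr":[0,0,0]},{"delta_pos":[0,0,0],"dr":[0,0,0]}]'
python3 - <<'E'
from h import *
s=get_state();print(s['eef_pos'],np.degrees(s['ee_rot']))
c=calibration('wrist');snap('wrist','w1.png')
for d in mark_of('wrist','cap_grip'): print(d,ray(c,d['location'],.072))
E
```

```text
t: 3.55
eef_pos: [0.4923, -0.0192, 0.2277]
ee_rot: [-3.141, -0.001, -0.098]
force: [-0.1, 0.9, 0.3]
width: 0.0872
gripper_force: 0.0
t: 4.25
eef_pos: [0.4658, -0.1567, 0.2275]
ee_rot: [-3.141, -0.0, -0.099]
force: [0.5, -0.3, -0.0]
width: 0.0872
gripper_force: 0.0
[ 0.46584024 -0.15666414  0.22748885] [-1.79990325e+02 -2.27542910e-02 -5.67739223e+00]
{'location': [191.4, 35.9], 'conf': 0.92} [ 0.61344636 -0.08011703  0.072     ]
{'location': [403.2, 367.2], 'conf': 0.89} [ 0.32847131 -0.22094536  0.072     ]
{'location': [519.0, 140.0], 'conf': 0.73} [ 0.51555711 -0.31933467  0.072     ]
{'location': [345.6, 218.5], 'conf': 0.67} [ 0.46757356 -0.18088504  0.072     ]
{'location': [307.3, 31.0], 'conf': 0.64} [ 0.60826294 -0.1644767   0.072     ]
```

View pics/w1.png

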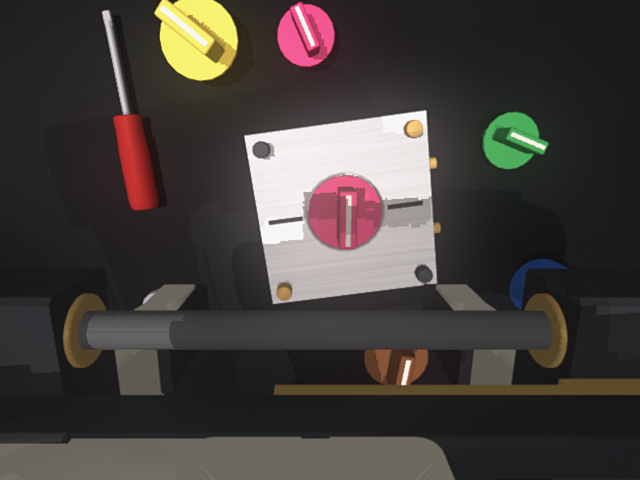

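The wing is upright in the image at (348,219), so the yaw already matches, and the flange centre is near (346,211). I'll convert that to the correction needed.

Run:
```python
from h import *
c=calibration('wrist');im=cv2.cvtColor(cv2.imread('pics/w1.png'),cv2.COLOR_BGR2HSV)
pk=((im[...,1]>90)&(im[...,0]>150)).astype(np.uint8);pk[:150]=0;pk[:,:290]=0;pk[:,400:]=0;pk[270:]=0
hull=cv2.convexHull(cv2.findNonZero(pk));print(cv2.boundingRect(hull),cv2.minEnclosingCircle(hull))
w=((im[...,1]<90)&(im[...,2]>110));w[:188]=0;w[252:]=0;w[:,:338]=0;w[:,358:]=0
ys,xs=np.nonzero(w);P=np.array([ray(c,p,.088)[:2] for p in zip(xs,ys)]);mu=P.mean(0);u=np.linalg.svd(P-mu)[2][0]
print(len(P),mu,np.degrees(np.arctan(u[1]/u[0])),'flange',ray(c,cv2.minEnclosingCircle(hull)[0],.05))
print(ray(c,(348.5,195),.088),ray(c,(348,246),.088))
s=get_state();print((mu-s['eef_pos'][:2])/.03)
```

```text
(308, 175, 74, 74) ((344.85333251953125, 212.05287170410156), 37.35181427001953)
362 [ 0.46489275 -0.18099349] -5.509658079487022 flange [ 0.46916122 -0.18156263  0.05      ]
[ 0.48865816 -0.18317847  0.088     ] [ 0.44883283 -0.17963861  0.088     ]
[-0.03596731 -0.82525406]
```

```bash
python3 -m handwheel '[{"delta_pos":[0.1,-0.85,0],"dr":[0,0,0]},{"delta_pos":[0,0,-0.8],"dr":[0,0,0]},{"delta_pos":[0,0,-0.8],"dr":[0,0,0]},{"delta_pos":[0,0,-0.8],"dr":[0,0,0]},{"delta_pos":[0,0,-0.8],"dr":[0,0,0]},{"delta_pos":[0,0,-0.8],"dr":[0,0,0]},{"delta_pos":[0,0,-0.7],"dr":[0,0,0]},{"delta_pos":[0,0,-0.4],"dr":[0,0,0]},{"delta_pos":[0,0,0],"dr":[0,0,0]},{"delta_pos":[0,0,0],"dr":[0,0,0]}]'
python3 -m handwheel '[{"delta_pos":[0,0,0],"dr":[0,0,0]},{"delta_pos":[0,0,0],"dr":[0,0,0]},{"delta_pos":[0,0,0],"dr":[0,0,0]},{"delta_pos":[0,0,0],"dr":[0,0,0]},{"delta_pos":[0,0,0],"dr":[0,0,0]},{"delta_pos":[0,0,0],"dr":[0,0,0]},{"delta_pos":[0,0,0],"dr":[0,0,0]},{"delta_pos":[0,0,0],"dr":[0,0,0]}]' 1 50
```

```text
t: 5.35
eef_pos: [0.4693, -0.1823, 0.0749]
ee_rot: [3.141, -0.0, -0.098]
force: [0.4, 0.1, 0.7]
width: 0.0877
gripper_force: 0.0
t: 6.15
eef_pos: [0.4686, -0.1827, 0.0743]
ee_rot: [3.142, 0.0, -0.099]
force: [0.2, 0.4, 0.1]
width: 0.0291
gripper_force: 0.0
```

```bash
python3 -m handwheel '[{"delta_pos":[0,0,0],"dr":[0,0,0]},{"delta_pos":[0,0,0],"dr":[0,0,0]},{"delta_pos":[0,0,0],"dr":[0,0,0]},{"delta_pos":[0,0,0],"dr":[0,0,0]},{"delta_pos":[0,0,0],"dr":[0,0,0]}]'
python3 -m handwheel '[{"delta_pos":[0,0,0.3],"dr":[0,0,0]},{"delta_pos":[0,0,0.6],"dr":[0,0,0]},{"delta_pos":[0,0,0.8],"dr":[0,0,0]},{"delta_pos":[0,0,0.9],"dr":[0,0,0]},{"delta_pos":[0,0,0.9],"dr":[0,0,0]},{"delta_pos":[0,0,0.6],"dr":[0,0,0]},{"delta_pos":[0,0,0],"dr":[0,0,0]}]'
```

```text
t: 6.65
eef_pos: [0.4687, -0.1827, 0.0744]
ee_rot: [3.142, -0.0, -0.099]
force: [1.2, 0.3, 0.1]
width: 0.0008
gripper_force: 0.0
t: 7.35
eef_pos: [0.4704, -0.183, 0.201]
ee_rot: [3.141, -0.006, -0.099]
force: [0.3, 0.5, 0.1]
width: 0.0004
gripper_force: 0.0
```

Run:
```python
from h import *
a=snap('wrist');b=snap('scene');s=get_state();print(s['eef_pos'],s['q'])
for d in mark_of('scene','cap_grip'): print(d,ray(calibration('scene'),d['location'],.072))
cv2.imwrite('pics/miss.png',cv2.cvtColor(np.hstack([cv2.resize(a,(400,300)),cv2.resize(b[100:340,120:440],(400,300))]),cv2.COLOR_RGB2BGR))
```

```text
[ 0.46868985 -0.18257966  0.19793062] [ 1.95344121e-02  8.36726444e-02 -3.81776705e-01 -2.85964994e-04
 -1.10407809e+00  1.45211443e+00]
{'location': [305.9, 280.1], 'conf': 0.96} [ 0.62866581 -0.076322    0.072     ]
{'location': [215.1, 176.0], 'conf': 0.92} [ 0.32308886 -0.22120559  0.072     ]
{'location': [238.3, 228.0], 'conf': 0.91} [ 0.47942466 -0.18642297  0.072     ]
{'location': [167.4, 264.5], 'conf': 0.82} [ 0.53831679 -0.3284137   0.072     ]
{'location': [256.8, 291.4], 'conf': 0.66} [ 0.63304128 -0.1689324   0.072     ]
```

View pics/miss.png

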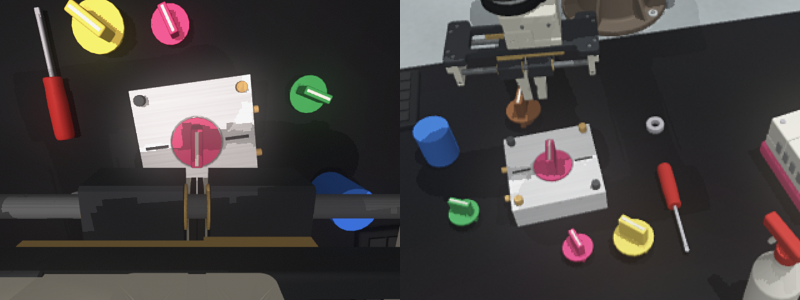

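The wrist view shows the cap standing untouched, and the scene view shows the closed fingertips at about (232,178) in the full frame. I'll check whether the reported TCP agrees with the pictures.

Run:
```python
from h import *
s=get_state();p=s['eef_pos'];t=p-[0,0,.019];print(p)
for n in('scene','wrist','top'):
    c=calibration(n);print(n,'tip',proj(c,t),'tcp',proj(c,p))
c=calibration('scene');print('tip px as pos',ray(c,(232,178),t[2]))
c=calibration('wrist');E=np.array(c['extrinsics']);print(np.round(E,3),'cam',-E[:3,:3].T@E[:3,3])
```

```text
[ 0.46825915 -0.18258051  0.19721104]
scene tip [np.float64(231.18566679825938), np.float64(188.0694897563119)] tcp [np.float64(229.4944530730887), np.float64(180.95665611633638)]
wrist tip [np.float64(317.2075248540322), np.float64(277.86170386871436)] tcp [np.float64(317.49624512970547), np.float64(291.66137220267456)]
top tip [np.float64(404.7500483860128), np.float64(282.4937998899172)] tcp [np.float64(407.13348264559835), np.float64(282.60920854494486)]
tip px as pos [ 0.44294077 -0.17857449  0.17821104]
[[-0.1   -0.995  0.001 -0.134]
 [-0.964  0.097  0.247  0.441]
 [-0.246  0.024 -0.969  0.494]
 [ 0.     0.     0.     1.   ]] cam [ 0.53344865 -0.18774638  0.36987776]
```

Run:
```python
from h import *
a=snap('wrist');b=snap('scene');t=snap('top');s=get_state();p=s['eef_pos']-[0,0,.019];print(s['eef_pos'],s['width'])
im=[]
for n,x in(('scene',b),('top',t)):
    x=x.copy();u=np.array(proj(calibration(n),p)).astype(int);print(n,u);
    o=u-[50,75];cr=cv2.resize(x[o[1]:o[1]+150,o[0]:o[0]+100],(400,600),interpolation=cv2.INTER_NEAREST)
    cv2.drawMarker(cr,(200,300),(0,255,255),0,16);im.append(cr)
cv2.imwrite('pics/tip.png',cv2.cvtColor(np.hstack(im),cv2.COLOR_RGB2BGR))
c=calibration('wrist')
```

```text
[ 0.46810895 -0.18263147  0.19658007] 0.0005873684949212269
scene [231 188]
top [404 282]
```

View pics/tip.png

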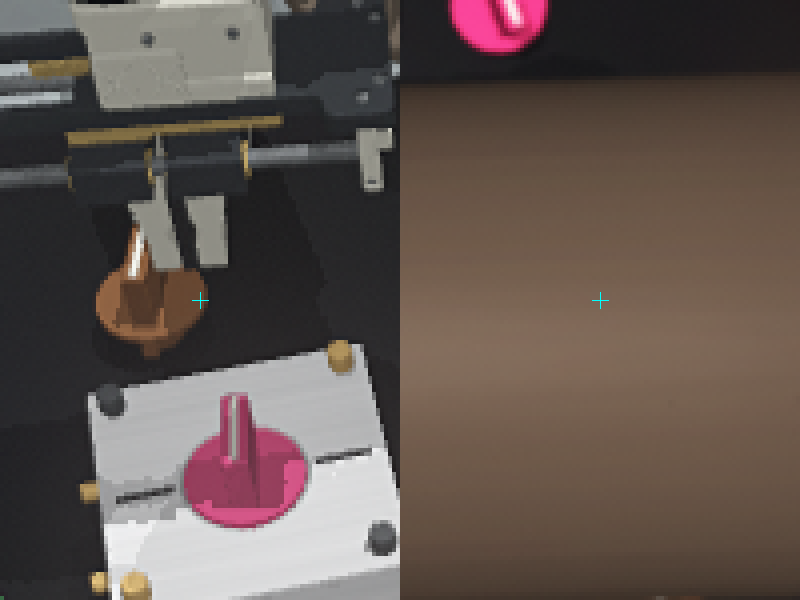

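Run:
```python
from h import *
c=calibration('wrist');print(c['fx'],c['cy'])
s=get_state();p=s['eef_pos'];E=np.array(c['extrinsics']);yaw=s['ee_rot'][2]
ux=np.array([np.cos(yaw),np.sin(yaw),0]);uy=np.array([-ux[1],ux[0],0])
for dz in(-.019,0,.01,.02):  # near inner corners of the open tips
    a=[proj(c,p+[0,0,dz]+ux*.0095+k*uy*.0437) for k in(1,-1)];b=proj(c,p+[0,0,dz]+ux*.0095)
    print(dz,np.round(a,0).tolist(),np.round(b),'scene',np.round(proj(calibration('scene'),p+[0,0,dz]+ux*.0095)))
w=cv2.imread('pics/w1.png');g=cv2.imread('pics/miss.png')
snap('wrist','w2.png');w2=cv2.imread('pics/w2.png')
cv2.imwrite('pics/tips.png',np.hstack([cv2.resize(w[220:420,100:240],(280,400)),cv2.resize(w2[220:420,270:370],(200,400)),cv2.resize(w[220:420,400:540],(280,400))]))
```

```text
411.4452695493635 245.1741243063873
-0.019 [[227.0, 259.0], [407.0, 259.0]] [317. 259.] scene [231. 192.]
0 [[218.0, 272.0], [417.0, 271.0]] [317. 271.] scene [229. 185.]
0.01 [[213.0, 279.0], [423.0, 279.0]] [318. 279.] scene [229. 181.]
0.02 [[207.0, 287.0], [429.0, 287.0]] [318. 287.] scene [228. 177.]
```

View pics/tips.png

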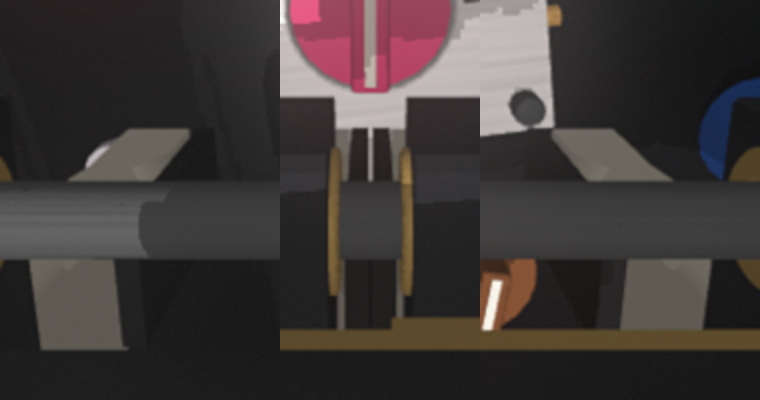

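The fingertip corners sit at row 284, columns 207 and 429. That puts the real tips about 16 mm above the reported TCP height, not 19 mm below it, so the fingers closed just over the wing. I'll allow for about 35 mm of tool length and regrip lower.

```bash
python3 -m handwheel '[{"delta_pos":[0,0,0],"dr":[0,0,0]},{"delta_pos":[0,0,0],"dr":[0,0,0]},{"delta_pos":[0,0,0],"dr":[0,0,0]},{"delta_pos":[0,0,0],"dr":[0,0,0]},{"delta_pos":[0,0,0],"dr":[0,0,0]},{"delta_pos":[0,0,0],"dr":[0,0,0]},{"delta_pos":[0,0,0],"dr":[0,0,0]},{"delta_pos":[0,0,0],"dr":[0,0,0]}]' -1
python3 -m handwheel '[{"delta_pos":[0,0,-0.8],"dr":[0,0,0]},{"delta_pos":[0,0,-0.8],"dr":[0,0,0]},{"delta_pos":[0,0,-0.8],"dr":[0,0,0]},{"delta_pos":[0,0,-0.8],"dr":[0,0,0]},{"delta_pos":[0,0,-0.8],"dr":[0,0,0]},{"delta_pos":[0,0,-0.5],"dr":[0,0,0]},{"delta_pos":[0,0,-0.3],"dr":[0,0,0]},{"delta_pos":[0,0,-0.2],"dr":[0,0,0]},{"delta_pos":[0,0,0],"dr":[0,0,0]},{"delta_pos":[0,0,0],"dr":[0,0,0]}]'
```

```text
t: 8.5
eef_pos: [0.4687, -0.1827, 0.1974]
ee_rot: [-3.142, -0.0, -0.099]
force: [0.1, -0.3, 0.4]
width: 0.0587
gripper_force: 0.0
t: 9.5
eef_pos: [0.4692, -0.1827, 0.048]
ee_rot: [3.142, -0.001, -0.099]
force: [0.4, 1.0, -0.5]
width: 0.0878
gripper_force: 0.0
```

```bash
python3 -m handwheel '[{"delta_pos":[0,0,-0.1],"dr":[0,0,0]},{"delta_pos":[0,0,-0.1],"dr":[0,0,0]},{"delta_pos":[0,0,0],"dr":[0,0,0]}]'
python3 -m handwheel '[{"delta_pos":[0,0,0],"dr":[0,0,0]},{"delta_pos":[0,0,0],"dr":[0,0,0]},{"delta_pos":[0,0,0],"dr":[0,0,0]},{"delta_pos":[0,0,0],"dr":[0,0,0]},{"delta_pos":[0,0,0],"dr":[0,0,0]},{"delta_pos":[0,0,0],"dr":[0,0,0]},{"delta_pos":[0,0,0],"dr":[0,0,0]},{"delta_pos":[0,0,0],"dr":[0,0,0]},{"delta_pos":[0,0,0],"dr":[0,0,0]},{"delta_pos":[0,0,0],"dr":[0,0,0]}]' 1 55
python3 -m handwheel '[{"delta_pos":[0,0,0],"dr":[0,0,0]},{"delta_pos":[0,0,0],"dr":[0,0,0]},{"delta_pos":[0,0,0],"dr":[0,0,0]}]'
```

```text
t: 9.8
eef_pos: [0.4685, -0.1827, 0.0412]
ee_rot: [-3.142, 0.0, -0.099]
force: [-0.9, -0.2, 0.3]
width: 0.0877
gripper_force: 0.0
t: 10.8
eef_pos: [0.4687, -0.1827, 0.0414]
ee_rot: [3.142, -0.0, -0.099]
force: [-1.1, -0.5, -0.1]
width: 0.0137
gripper_force: 55.1
t: 11.1
eef_pos: [0.4687, -0.1827, 0.0413]
ee_rot: [-3.142, 0.0, -0.099]
force: [0.0, 0.9, -0.1]
width: 0.0141
gripper_force: 55.0
```

Gripped: width 14 mm, 55 N. Now lift and carry the cap to the port.

```bash
python3 -m handwheel '[{"delta_pos":[0,0,0.3],"dr":[0,0,0]},{"delta_pos":[0,0,0.6],"dr":[0,0,0]},{"delta_pos":[0,0,0.8],"dr":[0,0,0]},{"delta_pos":[0,0,0.8],"dr":[0,0,0]},{"delta_pos":[0,0,0.8],"dr":[0,0,0]},{"delta_pos":[0,0,0.7],"dr":[0,0,0]},{"delta_pos":[0,0,0],"dr":[0,0,0]}]'
python3 -m handwheel '[{"delta_pos":[0.18,0.9,0],"dr":[0,0,1.5]},{"delta_pos":[0.18,0.9,0],"dr":[0,0,1.5]},{"delta_pos":[0.18,0.9,0],"dr":[0,0,1.5]},{"delta_pos":[0.18,0.9,0],"dr":[0,0,1.5]},{"delta_pos":[0.18,0.9,0],"dr":[0,0,1.5]},{"delta_pos":[0.18,0.9,0],"dr":[0,0,1.5]},{"delta_pos":[0.18,0.9,0],"dr":[0,0,1.5]},{"delta_pos":[0.18,0.9,0],"dr":[0,0,1.5]},{"delta_pos":[0.18,0.9,0],"dr":[0,0,1.5]},{"delta_pos":[0.18,0.9,0],"dr":[0,0,1.5]}]'
python3 -m handwheel '[{"delta_pos":[0.18,0.9,0],"dr":[0,0,0.2]},{"delta_pos":[0.18,0.9,0],"dr":[0,0,0]},{"delta_pos":[0.18,0.9,0],"dr":[0,0,0]},{"delta_pos":[0.18,0.9,0],"dr":[0,0,0]},{"delta_pos":[0.18,0.9,0],"dr":[0,0,0]},{"delta_pos":[0.1,0.7,0],"dr":[0,0,0]},{"delta_pos":[0,0,0],"dr":[0,0,0]},{"delta_pos":[0,0,0],"dr":[0,0,0]},{"delta_pos":[0,0,0],"dr":[0,0,0]}]'
python3 - <<'E'
from h import *
s=get_state();print(s['eef_pos'],np.degrees(s['ee_rot']),s['width'],s['gripper_force'])
a=snap('wrist');b=snap('scene')
cv2.imwrite('pics/port.png',cv2.cvtColor(np.hstack([a[100:400,170:470],cv2.resize(b[130:280,390:540],(300,300))]),cv2.COLOR_RGB2BGR))
im=cv2.cvtColor(a,cv2.COLOR_RGB2HSV);c=calibration('wrist')
n,l,st,ce=cv2.connectedComponentsWithStats(((im[...,1]>90)&(im[...,2]>60)&(im[...,0]>150)).astype(np.uint8))
for i in range(1,n):
    if st[i][4]>60: print(st[i],np.round(ce[i],1),ray(c,ce[i],.093))
E
```

```text
t: 11.8
eef_pos: [0.4706, -0.183, 0.1651]
ee_rot: [3.141, -0.006, -0.099]
force: [0.9, -0.4, -0.6]
width: 0.0139
gripper_force: 55.0
t: 12.8
eef_pos: [0.5224, 0.0884, 0.1613]
ee_rot: [-3.142, 0.0, 0.164]
force: [0.6, -0.4, -1.0]
width: 0.0139
gripper_force: 55.0
t: 13.7
eef_pos: [0.5524, 0.2426, 0.1613]
ee_rot: [3.141, 0.001, 0.166]
force: [0.3, 0.2, -0.8]
width: 0.0136
gripper_force: 55.0
[0.55235512 0.24263278 0.16125038] [1.79986155e+02 3.00165530e-02 9.49895436e+00] 0.013559294066877645 54.99757468700409
[ 247  224  136   87 6823] [315.6 261.7] [0.54629387 0.24224893 0.093     ]
[159 236  37  12 409] [176.9 241.1] [0.54543298 0.32688907 0.093     ]
[295 349  14  36 504] [301.5 366.5] [0.47429283 0.23960976 0.093     ]
[321 349  15  36 538] [328.  366.5] [0.47711133 0.22252333 0.093     ]
```

View pics/port.png

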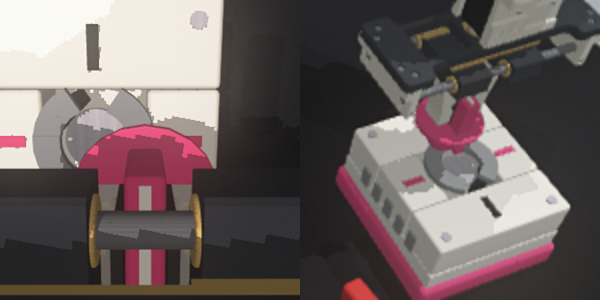

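The left half shows the cap held upright with the port just beyond it, about 32 mm short in y. I'll move over the port and lower to just above entry.

```bash
python3 -m handwheel '[{"delta_pos":[0.03,0.55,0],"dr":[0,0,0]},{"delta_pos":[0,0.52,0],"dr":[0,0,0]},{"delta_pos":[0,0,-0.4],"dr":[0,0,0]},{"delta_pos":[0,0,-0.4],"dr":[0,0,0]},{"delta_pos":[0,0,-0.2],"dr":[0,0,0]},{"delta_pos":[0,0,0],"dr":[0,0,0]},{"delta_pos":[0,0,0],"dr":[0,0,0]}]'
python3 -m handwheel '[{"delta_pos":[0,0,-0.1],"dr":[0,0,0]},{"delta_pos":[0,0,-0.1],"dr":[0,0,0]},{"delta_pos":[0,0,-0.1],"dr":[0,0,0]},{"delta_pos":[0,0,-0.1],"dr":[0,0,0]},{"delta_pos":[0,0,0],"dr":[0,0,0]}]'
```

```text
t: 14.5
eef_pos: [0.5536, 0.2751, 0.1312]
ee_rot: [3.141, 0.0, 0.166]
force: [0.4, 0.1, -1.2]
width: 0.0138
gripper_force: 55.0
t: 15.0
eef_pos: [0.5533, 0.2752, 0.1188]
ee_rot: [3.141, 0.001, 0.166]
force: [-0.7, 0.5, -1.0]
width: 0.0135
gripper_force: 55.0
```

Nose is 3.5 mm in with no contact force. Going deeper in small steps.

```bash
python3 -m handwheel '[{"delta_pos":[0,0,-0.1],"dr":[0,0,0]},{"delta_pos":[0,0,-0.1],"dr":[0,0,0]},{"delta_pos":[0,0,0],"dr":[0,0,0]}]'
python3 -m handwheel '[{"delta_pos":[0,0,-0.1],"dr":[0,0,0]},{"delta_pos":[0,0,-0.1],"dr":[0,0,0]},{"delta_pos":[0,0,0],"dr":[0,0,0]}]'
```

```text
t: 15.3
eef_pos: [0.5533, 0.2751, 0.1128]
ee_rot: [3.141, 0.001, 0.166]
force: [-0.1, 0.3, -0.0]
width: 0.0136
gripper_force: 55.0
t: 15.6
eef_pos: [0.5538, 0.2753, 0.1075]
ee_rot: [3.141, -0.0, 0.166]
force: [-0.8, -2.1, 2.3]
width: 0.0134
gripper_force: 55.0
```

```bash
python3 -m handwheel '[{"delta_pos":[0,-0.02,-0.1],"dr":[0,0,0]},{"delta_pos":[0,0,-0.1],"dr":[0,0,0]},{"delta_pos":[0,0,0],"dr":[0,0,0]}]'
python3 -m handwheel '[{"delta_pos":[0,0,-0.1],"dr":[0,0,0]},{"delta_pos":[0,0,0],"dr":[0,0,0]},{"delta_pos":[0,0,0],"dr":[0,0,0]}]'
```

```text
t: 15.9
eef_pos: [0.5539, 0.2752, 0.102]
ee_rot: [-3.141, -0.001, 0.166]
force: [-2.1, -0.4, 6.6]
width: 0.0138
gripper_force: 55.0
t: 16.2
eef_pos: [0.5539, 0.2753, 0.0994]
ee_rot: [-3.141, -0.001, 0.167]
force: [-2.5, 0.0, 8.4]
width: 0.0136
gripper_force: 55.0
```

```bash
python3 -m handwheel '[{"delta_pos":[-0.02,0,-0.1],"dr":[0,0,0]},{"delta_pos":[0,0,0],"dr":[0,0,0]},{"delta_pos":[0,0,0],"dr":[0,0,0]}]'
python3 -m handwheel '[{"delta_pos":[0,0,-0.05],"dr":[0,0,0]},{"delta_pos":[0,0,0],"dr":[0,0,0]},{"delta_pos":[0,0,0],"dr":[0,0,0]}]'
```

```text
t: 16.5
eef_pos: [0.5538, 0.2753, 0.0969]
ee_rot: [-3.141, -0.002, 0.167]
force: [-1.9, -1.0, 10.3]
width: 0.0136
gripper_force: 55.0
t: 16.8
eef_pos: [0.5539, 0.2753, 0.0963]
ee_rot: [-3.141, -0.003, 0.167]
force: [-4.4, -2.2, 16.2]
width: 0.0136
gripper_force: 55.0
```

The flange has met the collar: force jumped to 16 N at the expected height. Twist clockwise.

```bash
python3 -m handwheel '[{"delta_pos":[0,0,0],"dr":[0,0,-5]},{"delta_pos":[0,0,0],"dr":[0,0,-5]},{"delta_pos":[0,0,0],"dr":[0,0,-5]},{"delta_pos":[0,0,0],"dr":[0,0,-5]},{"delta_pos":[0,0,0],"dr":[0,0,0]}]'
python3 -c "
from h import *
s=get_state();print(s['moment'],s['q'])"
```

```text
t: 17.3
eef_pos: [0.5546, 0.2755, 0.0964]
ee_rot: [-3.139, -0.003, -0.185]
force: [-1.1, -2.1, 14.8]
width: 0.0135
gripper_force: 55.0
[-0.92238176  0.58164248 -0.14128327] [ 0.77692987  0.36086582 -0.26958139  0.00182963 -0.93650654  0.6077956 ]
```

```bash
python3 -m handwheel '[{"delta_pos":[0,0,0],"dr":[0,0,-5]},{"delta_pos":[0,0,0],"dr":[0,0,-5]},{"delta_pos":[0,0,0],"dr":[0,0,-5]},{"delta_pos":[0,0,0],"dr":[0,0,-5]},{"delta_pos":[0,0,0],"dr":[0,0,-5]},{"delta_pos":[0,0,0],"dr":[0,0,-5]},{"delta_pos":[0,0,0],"dr":[0,0,-5]},{"delta_pos":[0,0,0],"dr":[0,0,-5]},{"delta_pos":[0,0,0],"dr":[0,0,0]}]'
python3 -m handwheel '[{"delta_pos":[0,0,0],"dr":[0,0,-5]},{"delta_pos":[0,0,0],"dr":[0,0,-5]},{"delta_pos":[0,0,0],"dr":[0,0,-5]},{"delta_pos":[0,0,0],"dr":[0,0,-5]},{"delta_pos":[0,0,0],"dr":[0,0,-5]},{"delta_pos":[0,0,0],"dr":[0,0,-5]},{"delta_pos":[0,0,0],"dr":[0,0,0]},{"delta_pos":[0,0,0],"dr":[0,0,0]}]'
python3 -c "
from h import *
s=get_state();print(s['moment'],s['eef_pos'],np.degrees(s['ee_rot']))
a=snap('wrist');b=snap('scene')
cv2.imwrite('pics/end.png',cv2.cvtColor(np.hstack([a[100:400,170:470],cv2.resize(b[130:280,390:540],(300,300))]),cv2.COLOR_RGB2BGR))"
```

```text
t: 18.2
eef_pos: [0.5549, 0.2758, 0.0964]
ee_rot: [-3.137, -0.001, -0.883]
force: [0.0, -1.6, 13.4]
width: 0.0141
gripper_force: 55.0
t: 19.0
eef_pos: [0.5551, 0.2761, 0.0964]
ee_rot: [-3.137, 0.002, -1.404]
force: [0.8, -0.2, 11.9]
width: 0.0137
gripper_force: 55.0
[-0.39373962 -0.08932514 -0.0586383 ] [0.55508583 0.27606345 0.09643569] [-1.79710275e+02  1.00268384e-01 -8.04335622e+01]
```

View pics/end.png

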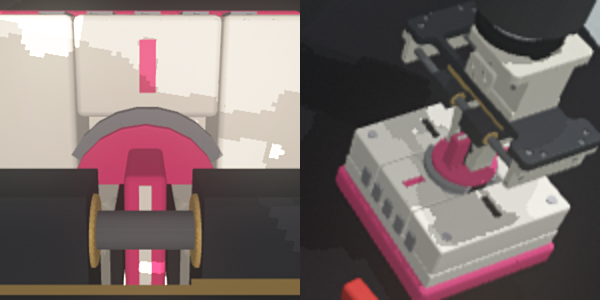

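The wing is now in line with the pink stripe, a quarter turn made, and the cap sits low on the collar. I'll press a bit more firmly.

```bash
python3 -m handwheel '[{"delta_pos":[0,0,-0.04],"dr":[0,0,0]},{"delta_pos":[0,0,-0.02],"dr":[0,0,0]},{"delta_pos":[0,0,0],"dr":[0,0,0]},{"delta_pos":[0,0,0],"dr":[0,0,0]}]'
```

```text
t: 19.5
eef_pos: [0.5552, 0.2761, 0.0964]
ee_rot: [-3.136, 0.002, -1.403]
force: [-4.2, -2.0, 24.4]
width: 0.0139
gripper_force: 55.0
```

```bash
python3 -c "
from station import *
print(job_done())"
```

```text
the job is handed in; nothing more can be done
None
```

The pink cap is in the pump port, twisted a quarter turn clockwise with its wing on the pink stripes. I handed the job in at about 19.5 s, with the arm still gripping it and pressing it flush at about 24 N; the first grasp closed just above the wing and was redone lower.

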